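Sort the tampers back onto their docks

TASK

The three coffee tampers have been put back on the wrong docks: swap them round so that each stands upright, flat in the recess of the dock that matches its handle's colour, and let go. Park one on the empty bare-metal rest on the way, since a tamper must never be put down on the bare counter; set each down gently rather than dropping it. Leave the cup, the milk pitcher and the portafilter where they are.

Things in the scene. Friction and masses are not known exactly. Their poses are not given: they have to be found in the camera images.
- tamper_red_mid (a point): coffee tamper with a red handle, loose, standing upright, 92 mm tall, about 0.4 kg: a steel foot (58 mm diameter, 0 to 21 mm above its underside), a thin neck, and a round straight red handle 32 mm in diameter from 33 to 80 mm above its underside, domed above. The point lies on its axis half-way up, 46 mm above its underside; z points up along the axis.
- tamper_blue_mid (a point): coffee tamper with a blue handle, loose, standing upright, 92 mm tall, about 0.4 kg: a steel foot (58 mm diameter, 0 to 21 mm above its underside), a thin neck, and a round straight blue handle 32 mm in diameter from 33 to 80 mm above its underside, domed above. The point lies on its axis half-way up, 46 mm above its underside; z points up along the axis.
- tamper_yellow_mid (a point): coffee tamper with a yellow handle, loose, standing upright, 92 mm tall, about 0.4 kg: a steel foot (58 mm diameter, 0 to 21 mm above its underside), a thin neck, and a round straight yellow handle 32 mm in diameter from 33 to 80 mm above its underside, domed above. The point lies on its axis half-way up, 46 mm above its underside; z points up along the axis.
- dock_red_seat (a point): red round dock fixed to the counter, 104 mm in diameter: a flat floor 8 mm above the counter inside a broad red rim whose top is 14 mm above the counter; the recess is 76 mm in diameter with a black floor. The point is the centre of the recess floor; z up. A tamper standing in it has its half-way point 46 mm above this point.
- dock_blue_seat (a point): blue round dock fixed to the counter, 104 mm in diameter: a flat floor 8 mm above the counter inside a broad blue rim whose top is 14 mm above the counter; the recess is 76 mm in diameter with a black floor. The point is the centre of the recess floor; z up. A tamper standing in it has its half-way point 46 mm above this point.
- dock_yellow_seat (a point): yellow round dock fixed to the counter, 104 mm in diameter: a flat floor 8 mm above the counter inside a broad yellow rim whose top is 14 mm above the counter; the recess is 76 mm in diameter with a black floor. The point is the centre of the recess floor; z up. A tamper standing in it has its half-way point 46 mm above this point.
- rest_seat (a point): spare rest, a bare-metal dock (silver-grey rim, dark steel floor) of the same shape and size as the coloured ones, fixed, empty at the start. The point is the centre of its recess floor, 8 mm above the counter; z up.
- cup_mid (a point): white cup without a handle, loose bystander, 72 mm in diameter, 58 mm tall; the point is its centre, half-way up.
- pitcher_mid (a point): steel milk pitcher, loose bystander, 80 mm in diameter, 95 mm tall, with a handle reaching 70 mm from the axis along its +y; the point is on its axis half-way up.
- portafilter_mid (a point): portafilter, loose bystander: steel basket 68 mm in diameter and 40 mm high with a black handle reaching 180 mm from the basket's axis along its -x; the point is on the basket's axis, 20 mm up.
There are look-alikes about, which are no part of the job. Several things look just like the part that bears dock_blue_seat: the one meant starts farthest from the robot's base. What is shaped like the part that bears tamper_blue_mid but green is not meant.

How it is judged:
By the outcome, as a careful person would: the job done as asked, in the order asked, and still so for the second after the job is handed in, with the robot touching nothing.
It also fails if it takes over 99 s, if anything falls off the work surface, if the arm or the gripper's body presses on something with over 40 N, if the wrist force passes 120 N, or if a joint passes its speed limit or range.

ROBOT

A 6-joint arm with a two-finger parallel gripper is mounted at the origin on the work surface. World frame = base frame: x ahead of the robot, y to its left, z up, the work surface at z = 0. Lengths are in mm, angles in degrees, forces in N, time in s.
With the tool pointing down it reaches from about 350 to 850 mm from the base axis. Payload 8.1 kg.
Tool frame: the origin (TCP) lies at the very end of the fingers, on their centre line; the grasp point (between the pads) lies 19 mm behind it (tcp_to_grasp is the distance from the TCP to the grasp point, in mm); z points along the fingers, x is the direction in which the jaws open and shut, and the axes are right-handed (so a half turn about z gives the same grasp; the last joint's range is limited). The gripper opens to 85 mm and grips with 20 to 120 N. Pads are 22 mm wide; open, the fingers measure 114 mm over their backs; the gripper's body (76 mm by 85 mm) begins 54 mm behind the grasp point. The pads swing forward as they close: fully open they stand 13 mm farther back than shut.
Start: joints at [66.669, 7.471, 85.268, -0, 87.261, -4.893], TCP at [189.743, 569.212, 231.292] pointing down, gripper open.
Joint ranges: [-169.43, 169.43], [-51.17, 129.36], [1.28, 143.12], [-76.62, 256.62], [0, 156.53], [-152.29, 152.29]. Speed limits (degrees/s): [136.94, 136.94, 159.86, 180, 180, 180].

INTERFACE

Orientations are given as [roll, pitch, yaw] about the fixed x, y, z axes, in that order (R = Rz(yaw) Ry(pitch) Rx(roll)).
In Python, from bench import * gives the robot as it stands. The module is installed in compiled form; this text tells all that it offers.
- The arm moves only by the tool apply_moves, never from a script. Its argument "targets" is text: rows parted by semicolons, each of 7 numbers parted by spaces: the turn, a rotation vector about the tool's x, y, z in rad, then the shift along the tool's x, y, z in cm, then the finger opening in cm, from 0 to 8.54. A call has exactly 5 rows; each row is the pose to reach, as a shift and turn from the pose commanded when the call began, along the tool's axes at that moment; what a row does not reach only later rows make up. A row lasts 1/10 s, in which the tool goes at most 50 mm and 8.59 degrees, less where a joint would pass 70% of its speed; a pose out of reach is approached as far as the arm can. A call with a gripper value outside its range is refused whole. The fingers move at their own pace and stop on an object; "force" is the grip in N (left out, the last holds). Time passes only in rows, so rows that repeat a pose let the fingers close, or fill a call up. It gives the time, the measured TCP pose, the force and the opening at its end, in the units of the state.
- sense(): the state, without advancing time (a new reading comes with each control period).
- snapshot(name): name is "scene" or "top"; returns the picture (480x640x3 uint8, red, green, blue); there is no depth.
- camera_model(name): a dict with "fx", "fy", "cx", "cy" (pixels), "position" and "attitude" of the camera in the world. Camera axes: x right, y up, looking along -z (the intrinsics and any distortion apply to the point x, -y, -z); pixel columns grow to the right and rows downward; lengths in mm; the calibration is good to about 2 mm. A picture is of the moment at which its call begins. camera_model takes no time and is no camera call.
- hand_in(): hands the job in, once; it reports no verdict.
Trained networks look in the newest picture that a camera, given by its name, has taken for a name from the list of things; names that differ only in an ending like _2 or _b are one class to them, and where a whole thing is asked for, a point or a joint stands for the part that bears it (a point fixed in the world has none). Each returns a list of dicts, best first, with "confidence" (0 to 1); they miss things now and then, are a little off and sometimes report something else, mostly with a low value. They report only what shows in the picture. A call takes as long as a camera call. They do not tell look-alikes from the thing itself.
- recognise(camera, query): "at" ([row, column] in pixels, amid what is visible of it).
- place_of(camera, query): "at" ([row, column] in pixels: a listed point, or the origin of a listed thing).
The state is a dict: "time": time; "joint_pos": joint angles; "qd": joint speeds; "joint_efforts": joint torques, N m; "tool_pos": TCP position; "tcp_rot": TCP orientation; "ft_force": force on the tool from outside, world axes, zero at the start; "wrist_torque": the same for the moment, N m; "finger_gap": finger opening in mm.
Only numpy, scipy, OpenCV 4.12 (cv2) and the standard library are available. Lean on these libraries where they do the work, as an engineer would, in place of code of your own. Each camera call takes 0.05 s, during which the arm holds its last target. There are 200 camera calls.

## Working session

There is one attempt and no reset: what is moved stays moved. The work goes in short steps, Python scripts to look and compute and a tool call to move; the robot and the scene stay as the last step left them, time stands still between calls to the robot, and variables do not carry over. Pictures are saved under pics/ and viewed, about 12 in all and at most 16, crops included, and the job is handed in when it is done.

Besides the shell and the picture viewer there is one more tool, called after "Request:" as a command line: name --argument value ..., lists and objects as JSON in quotes. apply_moves: Moves the arm, as the interface text tells. Its arguments: {"type":"object","properties":{"targets":{"type":"string"},"force":{"type":"number"}},"required":["targets"]}

```bash
mkdir -p pics
cat > h.py <<'E'
from bench import *
import numpy as np, cv2
from scipy.spatial.transform import Rotation as R
def save(img,n): cv2.imwrite('pics/'+n,cv2.cvtColor(img,cv2.COLOR_RGB2BGR))
E
python3 - <<'E'
from h import *
s=sense();print(s)
for c in('scene','top'):
    print(c,camera_model(c)); save(snapshot(c),c+'0.png')
    for q in ['tamper_red_mid','tamper_blue_mid','tamper_yellow_mid','dock_red_seat','dock_blue_seat','dock_yellow_seat','rest_seat','cup_mid','pitcher_mid','portafilter_mid']:
        print(q,[(np.round(d['at']).tolist(),round(d['confidence'],2)) for d in place_of(c,q)])
E
```

```text
{'time': 0.0, 'joint_pos': array([ 6.66699216e+01,  7.51679697e+00,  8.53286662e+01,  3.60260937e-04,
        8.72608947e+01, -4.89115385e+00]), 'qd': array([ 0.04853464, -0.09937185,  0.01304879, -0.00341385,  0.01422328,
        0.0385794 ]), 'joint_efforts': array([ 4.19513774e-03, -5.69382012e+01, -5.00579059e+01,  4.23676611e-04,
        1.40808779e-02, -1.43737770e-05]), 'tool_pos': array([189.51831588, 568.71118179, 230.23269394]), 'tcp_rot': array([-1.79990573e+02,  1.05939819e-01,  7.15610666e+01]), 'ft_force': array([ 0.90279567, -0.15711664,  0.34310961]), 'wrist_torque': array([-0.01281275, -0.03038281, -0.01509077]), 'finger_gap': 85.37260234398644}
scene {'fx': 488.2890781337526, 'fy': 488.2890781337526, 'cx': 321.8108914515799, 'cy': 233.158102857855, 'position': array([1097.77371074, -445.71195808,  912.57866936]), 'attitude': array([42.05544357,  0.60815026, 53.03011522])}
tamper_red_mid [([276.0, 235.0], 0.63)]
tamper_blue_mid [([186.0, 390.0], 0.62), ([289.0, 324.0], 0.35)]
tamper_yellow_mid [([290.0, 321.0], 0.86)]
dock_red_seat [([302.0, 323.0], 0.92)]
dock_blue_
[... 485 characters left out ...]
06869, 946.25377912]), 'attitude': array([ 6.90238175e+00,  4.20268173e-02, -8.99474713e+01])}
tamper_red_mid [([253.0, 425.0], 0.86)]
tamper_blue_mid [([228.0, 253.0], 0.88), ([250.0, 184.0], 0.72), ([170.0, 351.0], 0.67)]
tamper_yellow_mid [([168.0, 356.0], 0.73)]
dock_red_seat [([176.0, 354.0], 0.82)]
dock_blue_seat [([250.0, 419.0], 0.96), ([342.0, 436.0], 0.95), ([304.0, 325.0], 0.84), ([251.0, 184.0], 0.3)]
dock_yellow_seat [([250.0, 192.0], 0.85)]
rest_seat [([160.0, 280.0], 0.81), ([134.0, 460.0], 0.71)]
cup_mid [([237.0, 319.0], 0.59), ([251.0, 420.0], 0.35)]
pitcher_mid [([136.0, 160.0], 0.79), ([159.0, 282.0], 0.27), ([238.0, 319.0], 0.25)]
portafilter_mid [([133.0, 462.0], 0.79)]
```

View pics/scene0.png

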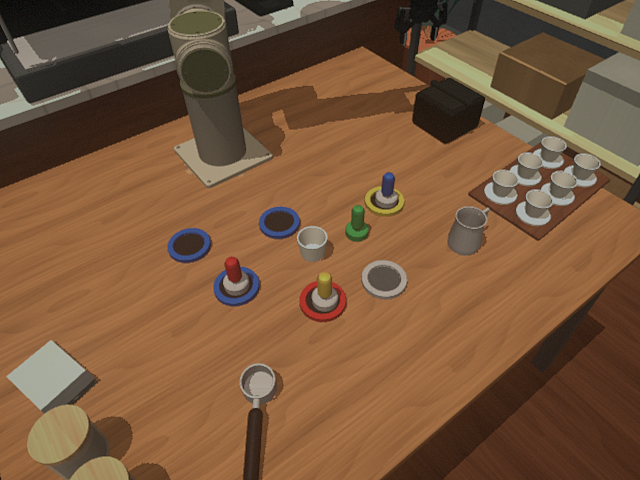

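View pics/top0.png

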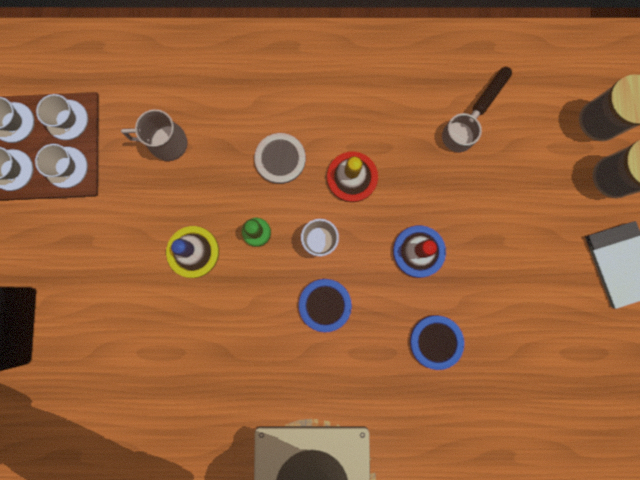

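The scene picture shows the red tamper in a blue dock (285,235), the yellow one in the red dock (302,323), the blue one in the yellow dock (198,385), and the empty rest at (279,382).

Possible mix-ups, as top-view pixels (row, column):
- **Blue docks:** (250,419), (342,436) and (304,325). The farthest from the base at about (480,311) is expected to be (250,419), the one holding the red tamper.
- **Tampers:** the green look-alike at (230,255) against the blue one at (248,183).
- **Rest:** (158,280), against the portafilter basket at (133,462).

```bash
cat >> h.py <<'E'
HUE={'red':[(0,6),(174,180)],'blue':[(105,125)],'yellow':[(24,34)],'green':[(45,80)]}
def ray(c,uv):
    m=camera_model(c); v=np.array([(uv[0]-m['cx'])/m['fx'],-(uv[1]-m['cy'])/m['fy'],-1.])
    return m['position'],R.from_euler('xyz',m['attitude'],degrees=True).apply(v)
def tri(uvs):
    A=np.zeros((3,3));b=np.zeros(3);L=[]
    for c,uv in uvs.items():
        p,d=ray(c,uv);d=d/np.linalg.norm(d);P=np.eye(3)-np.outer(d,d);A+=P;b+=P@p;L.append((p,P))
    x=np.linalg.solve(A,b);return x,np.linalg.norm(L[0][1]@(x-L[0][0]))*2
def plane(c,uv,z):
    p,d=ray(c,uv);return p+d*(z-p[2])/d[2]
def proj(c,X):
    m=camera_model(c);v=R.from_euler('xyz',m['attitude'],degrees=True).inv().apply(np.asarray(X)-m['position'])
    return np.array([m['cx']-m['fx']*v[0]/v[2],m['cy']+m['fy']*v[1]/v[2]])
def blobs(img,col,amin=60):
    h=cv2.cvtColor(img,cv2.COLOR_RGB2HSV);m=np.zeros(h.shape[:2],np.uint8)
    for a,b in HUE[col]: m|=cv2.inRange(h,(a,150,50),(b,255,255))
    n,lab,st,ce=cv2.connectedComponentsWithStats(m)
    out=[]
    for i in range(1,n):
        if st[i,4]<amin: continue
        k=(lab==i).astype(np.uint8)
        pts=cv2.convexHull(cv2.findContours(k,0,cv2.CHAIN_APPROX_NONE)[0][0])
        e=cv2.fitEllipse(pts) if len(pts)>5 else None
        out.append((int(st[i,4]),np.round(ce[i],1).tolist(),st[i,:4].tolist(),None if e is None else np.round(e[0]+e[1],1).tolist()))
    return out
E
python3 - <<'E'
from h import *
for c in('scene','top'):
    im=snapshot(c)
    for col in HUE:
        for b in blobs(im,col): print(c,col,b)
m=camera_model('top')
for n,uv in dict(b1=(419,250),b2=(436.5,342),b3=(325,305),rest=(280,158)).items():
    X=plane('top',uv,14);print(n,X.round(),np.hypot(*X[:2]).round())
im=snapshot('top');save(cv2.resize(im[130:290,140:460],None,fx=2.5,fy=2.5,interpolation=cv2.INTER_CUBIC),'crop.png')
E
```

```text
scene red (310, [232.7, 268.9], [225, 257, 17, 25], [232.8, 269.0, 15.7, 26.0])
scene red (718, [322.1, 304.0], [300, 281, 46, 41], [322.4, 300.5, 41.2, 46.5])
scene yellow (328, [383.1, 202.5], [365, 187, 39, 27], [384.1, 199.8, 26.4, 38.9])
top red (988, [351.7, 177.4], [327, 152, 51, 50], [351.9, 176.3, 49.8, 50.9])
top red (263, [426.4, 248.2], [416, 240, 21, 17], [426.1, 248.2, 15.9, 21.9])
top blue (479, [443.5, 346.6], [412, 317, 51, 52], [437.1, 342.5, 49.9, 51.8])
top yellow (112, [354.8, 163.2], [349, 158, 13, 11], [354.7, 163.3, 11.6, 12.2])
top yellow (990, [193.4, 252.1], [166, 226, 53, 52], [191.9, 251.5, 50.9, 52.4])
b1 [ 449. -211.   14.] 496.0
b2 [ 270. -240.   14.] 361.0
b3 [340. -24.  14.] 341.0
rest [636.  66.  14.] 639.0
```

View pics/crop.png

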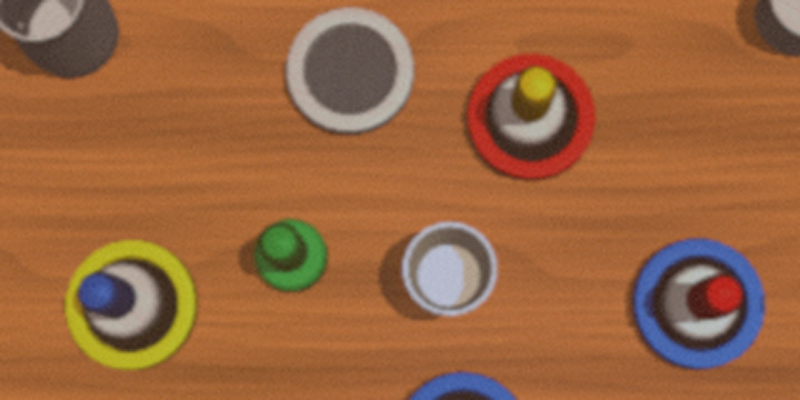

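The crop shows the yellow tamper on the red dock (top view 354,163), the blue one on the yellow dock (180,247), the red one on the far blue dock (426,248), and the rest at (280,158). The green look-alike has a green foot. I'll widen the colour masks and triangulate.

```bash
sed -i "s/'blue':\[(105,125)\],'yellow':\[(24,34)\]/'blue':[(104,132)],'yellow':[(20,36)]/; s/(a,150,50)/(a,{'blue':95,'yellow':165}.get(col,150),25)/" h.py
python3 - <<'E'
from h import *
B={}
for c in('scene','top'):
    im=snapshot(c)
    for col in HUE:
        for b in blobs(im,col,90): print(c,col,b)
    h=cv2.cvtColor(im,cv2.COLOR_RGB2HSV)
    x,y,w=(384,279,30) if c=='scene' else (280,158,34)
    m=cv2.inRange(h[y-w:y+w,x-w:x+w],(0,0,0),(180,95,255))
    cs=max(cv2.findContours(m,0,1)[0],key=cv2.contourArea);e=cv2.fitEllipse(cv2.convexHull(cs));print(c,'rest',e[0][0]+x-w,e[0][1]+y-w,e[1])
E
```

```text
scene red (310, [232.7, 268.9], [225, 257, 17, 25], [232.7, 269.0, 15.4, 26.4])
scene red (717, [322.1, 304.1], [300, 281, 46, 41], [322.4, 300.6, 41.1, 46.5])
scene blue (433, [278.7, 221.8], [259, 207, 40, 30], [278.5, 221.5, 29.9, 39.8])
scene blue (487, [188.3, 244.5], [168, 228, 42, 33], [188.2, 244.2, 30.7, 43.3])
scene blue (517, [235.3, 288.4], [214, 267, 45, 38], [235.6, 285.3, 36.3, 45.6])
scene yellow (205, [324.3, 287.5], [318, 276, 14, 22], [324.4, 284.5, 15.1, 26.0])
scene rest 383.80906677246094 279.0987071990967 (39.13140869140625, 45.88471603393555)
top red (980, [351.7, 177.4], [327, 152, 51, 50], [352.0, 176.3, 49.7, 50.9])
top red (267, [426.3, 248.1], [416, 240, 21, 17], [426.3, 248.2, 16.0, 21.6])
top blue (955, [418.9, 251.2], [394, 226, 51, 51], [419.0, 251.1, 50.7, 51.5])
top blue (156, [178.8, 246.4], [172, 240, 15, 14], [178.9, 246.5, 13.4, 14.2])
top blue (991, [324.4, 305.2], [299, 279, 52, 53], [324.6, 305.1, 51.6, 52.1])
top blue (1067, [436.3, 342.2], [411, 316, 53, 54], [436.7, 342.2, 51.9, 54.2])
top yellow (178, [354.3, 164.0], [347, 157, 16, 15], [354.2, 164.4, 14.8, 15.4])
top yellow (1094, [193.0, 252.2], [166, 226, 53, 52], [191.9, 251.6, 51.8, 53.4])
top rest 279.5930595397949 157.76296615600586 (50.10130310058594, 51.47886657714844)
```

Run:
```python
from h import *
D=dict(dock_red=((322.4,300.6),(352.,176.3)),dock_blue=((235.6,285.3),(419,251.1)),dock_yel=((384.1,199.8),(191.9,251.6)),rest=((383.8,279.1),(279.6,157.8)))
for n,(s,t) in D.items():
    x,e=tri(dict(scene=s,top=t));print(n,x.round(1),'gap',round(e,1),'top@14',plane('top',t,14).round(1),'scene@14',plane('scene',s,14).round(1))
x,e=tri(dict(scene=(232.7,268.9),top=(426.3,248.1)));print('red handle centroid',x.round(1),e)
for q in ['tamper_red_mid','tamper_blue_mid','tamper_yellow_mid']:
    g={}
    for c in('scene','top'):
        l=[]
        for i in range(4):
            snapshot(c);r=place_of(c,q)
            if r:l.append(r[0]['at'])
        g[c]=np.median(l,0)[::-1]
    x,e=tri(g);print(q,{k:v.round(1) for k,v in g.items()},x.round(1),round(e,1))
# bright steel feet, local
for c,L in dict(scene=dict(r=(236,284),y=(324,297),b=(387,198)),top=dict(r=(419,250),y=(351,174),b=(190,250))).items():
    im=snapshot(c);h=cv2.cvtColor(im,cv2.COLOR_RGB2HSV)
    for k,(x,y) in L.items():
        w=18;m=cv2.inRange(h[y-w:y+w,x-w:x+w],(0,0,70),(180,95,255))
        p=max(cv2.findContours(m,0,1)[0],key=cv2.contourArea);hl=cv2.convexHull(p);e=cv2.fitEllipse(hl)
        print(c,k,e[0][0]+x-w,e[0][1]+y-w,e[1],np.round(cv2.boundingRect(hl)))
print(sense()['time'])
for c,L in dict(scene=dict(r=(236,275),y=(324,290),b=(387,190)),top=dict(r=(419,250),y=(351,174),b=(190,250))).items():
    im=snapshot(c)
    row=np.hstack([cv2.resize(im[y-26:y+26,x-26:x+26],(260,260),interpolation=cv2.INTER_NEAREST) for x,y in L.values()])
    globals()[c]=row
save(np.vstack([scene,top]),'tamp.png')
```

```text
dock_red [600.  -80.9   4.5] gap 0.9 top@14 [597.9 -79.7  14. ] scene@14 [605.1 -85.1  14. ]
dock_blue [ 446.8 -213.7    5.4] gap 1.4 top@14 [ 446.4 -211.1   14. ] scene@14 [ 452.5 -216.4   14. ]
dock_yel [445.4 240.6   7.9] gap 0.5 top@14 [445.  239.3  14. ] scene@14 [449.7 235.7  14. ]
rest [638.7  67.2   4.6] gap 1.0 top@14 [636.3  67.   14. ] scene@14 [643.2  61.5  14. ]
red handle centroid [ 447.7 -212.7   66.6] 0.46931749187643673
tamper_red_mid {'scene': array([231.7, 272. ]), 'top': array([425.6, 252.2])} [ 441.4 -214.7   50.8] 1.3
tamper_blue_mid {'scene': array([372.3, 202.2]), 'top': array([253. , 230.2])} [489.5 125.7  97.1] 41.6
tamper_yellow_mid {'scene': array([322.8, 287.3]), 'top': array([354.4, 167.1])} [604.1 -81.5  60. ] 2.1
scene r 237.1988124847412 282.19702339172363 (24.658864974975586, 31.054044723510742) [ 5  5 30 25]
scene y 324.18713188171387 297.8714370727539 (27.010345458984375, 27.305503845214844) [ 5  8 28 25]
scene b 386.4592170715332 193.92404651641846 (22.776296615600586, 31.416648864746094) [ 6  0 23 28]
top r 420.0180149078369 250.4693374633789 (31.1357421875, 31.674312591552734) [ 3  3 32 32]
top y 351.23317527770996 173.4054126739502 (29.474977493286133, 30.766023635864258) [ 3  4 31 29]
top b 188.41320037841797 249.71639823913574 (30.55605697631836, 33.423248291015625) [ 0  3 33 31]
3.85
```

View pics/tamp.png

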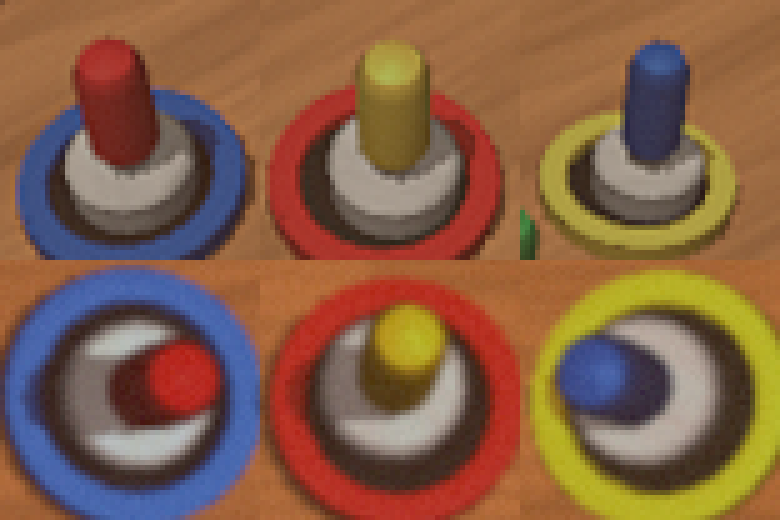

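Run:
```python
from h import *
for n,s,t in (('red',(231.8,263),(429.8,247.6)),('yel',(325,278),(355,163.2)),('blue',(388.8,178),(178.4,246.4))):
    x,e=tri(dict(scene=s,top=t));print(n,x.round(1),round(e,1),plane('top',t,86).round(1))
from scipy.spatial.transform import Rotation as R
s=sense();M=R.from_euler('xyz',s['tcp_rot'],degrees=True).as_matrix();print(M.round(3),s['tool_pos'],s['time'])
```

```text
red [ 447.5 -212.9   87.3] 3.2 [ 446.8 -214.6   86. ]
yel [604.5 -78.1  90.3] 1.7 [605.3 -79.2  86. ]
blue [448.4 245.9  84.1] 1.5 [448.6 246.   86. ]
[[ 0.316  0.949  0.   ]
 [ 0.949 -0.316 -0.   ]
 [-0.     0.    -1.   ]] [189.73762605 569.2013325  231.28420714] 3.95
```

The height check agrees: dome bases come out at z≈84–90, where 88 is expected for a seated tamper, and the dock rims are within about 10 mm. Next I travel above the yellow tamper, keeping the yaw fixed.

Request:
apply_moves --targets "0 0 0 -3.02 3.74 0.45 8.54; 0 0 0 -6.04 7.48 0.9 8.54; 0 0 0 -9.06 11.22 1.35 8.54; 0 0 0 -12.08 14.96 1.8 8.54; 0 0 0 -15.1 18.7 2.25 8.54" --force 50

```text
time: 4.45
tool_pos: [320.0, 365.3, 208.8]
tcp_rot: [180.0, -0.0, 71.6]
ft_force: [1.3, 0.1, 0.4]
finger_gap: 85.3
```

Request:
apply_moves --targets "0 0 0 -3.02 3.74 0.45 8.54; 0 0 0 -6.04 7.48 0.9 8.54; 0 0 0 -9.06 11.22 1.35 8.54; 0 0 0 -12.08 14.96 1.8 8.54; 0 0 0 -15.1 18.7 2.25 8.54"

```text
time: 4.95
tool_pos: [449.9, 162.6, 186.5]
tcp_rot: [180.0, -0.0, 71.6]
ft_force: [1.8, 0.8, 0.2]
finger_gap: 85.4
```

Request:
apply_moves --targets "0 0 0 -3.02 3.74 0.45 8.54; 0 0 0 -6.04 7.48 0.9 8.54; 0 0 0 -9.06 11.22 1.35 8.54; 0 0 0 -12.08 14.96 1.8 8.54; 0 0 0 -15.1 18.7 2.25 8.54"

```text
time: 5.45
tool_pos: [579.6, -39.9, 163.7]
tcp_rot: [180.0, -0.0, 71.6]
ft_force: [0.6, 0.6, 0.4]
finger_gap: 85.3
```

Request:
apply_moves --targets "0 0 0 -1.6 2.0 0.2 8.54; 0 0 0 -3.08 3.75 0.4 8.54; 0 0 0 -3.08 3.75 0.4 8.54; 0 0 0 -3.08 3.75 0.4 8.54; 0 0 0 -3.08 3.75 0.4 8.54"

```text
time: 5.95
tool_pos: [604.2, -78.2, 159.8]
tcp_rot: [-180.0, -0.0, 71.6]
ft_force: [-0.2, -0.3, 0.1]
finger_gap: 85.5
```

Run:
```python
from h import *
a=snapshot('scene')[210:330,250:410];b=snapshot('top')[120:240,270:430]
save(np.hstack([cv2.resize(i,(400,300),interpolation=cv2.INTER_CUBIC) for i in(a,b)]),'abv.png')
```

```text
(no output)
```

View pics/abv.png

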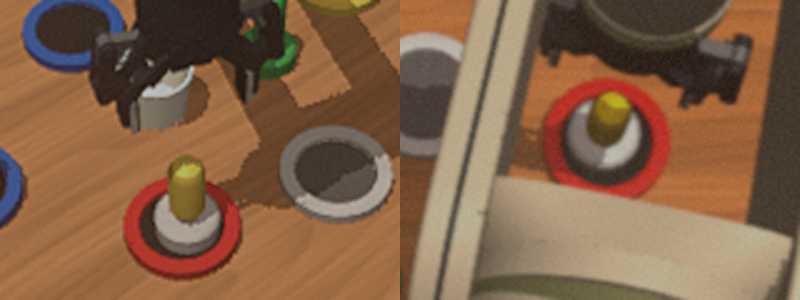

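Run:
```python
from h import *
s=sense();p=s['tool_pos'];x=np.array([.316,.949,0])
for d in(-46,46):print(proj('scene',p+x*d+[0,0,13]).round(1),proj('top',p+x*d+[0,0,13]).round(1))
```

```text
[301.9 258.6] [385.  158.3]
[346.2 246.9] [333.1 141.6]
```

The picture shows the open jaws straddling the yellow handle: fingertips at scene (303,261) and (349,250), where projection gives (302,259) and (346,247). The top view agrees too, so I descend and grasp.

Request:
apply_moves --targets "0 0 0 0 0 3 8.54; 0 0 0 0 0 6 8.54; 0 0 0 0 0 8.5 8.54; 0 0 0 0 0 10.2 8.54; 0 0 0 0 0 11.2 8.54"

```text
time: 6.55
tool_pos: [603.6, -78.3, 46.3]
tcp_rot: [-179.9, 0.0, 71.6]
ft_force: [0.6, -0.8, 0.1]
finger_gap: 85.2
```

Request:
apply_moves --targets "0 0 0 0 0 0 2.5; 0 0 0 0 0 0 2.5; 0 0 0 0 0 0 2.5; 0 0 0 0 0 0 2.5; 0 0 0 0 0 0 2.5" --force 50

```text
time: 7.05
tool_pos: [605.6, -79.4, 49.5]
tcp_rot: [179.9, -0.0, 71.6]
ft_force: [-0.7, 0.2, 6.1]
finger_gap: 30.8
```

Request:
apply_moves --targets "0 0 0 0 0 -0.2 2.5; 0 0 0 0 0 -1 2.5; 0 0 0 0 0 -3 2.5; 0 0 0 0 0 -5 2.5; 0 0 0 0 0 -7 2.5" --force 50

```text
time: 7.55
tool_pos: [603.9, -78.8, 118.2]
tcp_rot: [-179.9, 0.0, 71.6]
ft_force: [0.8, 0.8, -4.1]
finger_gap: 30.9
```

Run:
```python
from h import *
s=sense();print(s)
a=snapshot('scene')[190:310,250:410];b=snapshot('top')[120:240,270:430]
save(np.hstack([cv2.resize(i,(400,300),interpolation=cv2.INTER_CUBIC) for i in(a,b)]),'lift.png')
```

```text
{'time': 7.55, 'joint_pos': array([-1.22622850e+01,  1.33945500e+01,  9.06633913e+01,  3.43891434e-03,
        7.60249549e+01, -8.38290673e+01]), 'qd': array([-5.09167638e-02, -1.15025521e+01, -9.00157313e+00, -1.02714175e-02,
        2.01955193e+01, -5.73740672e-02]), 'joint_efforts': array([ 4.42942197e-02, -6.05470133e+01, -4.83720052e+01,  4.92854979e-04,
       -5.99501263e-01,  1.13465171e-04]), 'tool_pos': array([603.87342394, -78.83224899, 118.18245827]), 'tcp_rot': array([-1.79917226e+02,  5.59433220e-03,  7.15659535e+01]), 'ft_force': array([ 0.82460445,  0.7954726 , -4.08476639]), 'wrist_torque': array([-0.03785978, -0.03893752, -0.06110862]), 'finger_gap': 30.946351657011448}
```

View pics/lift.png

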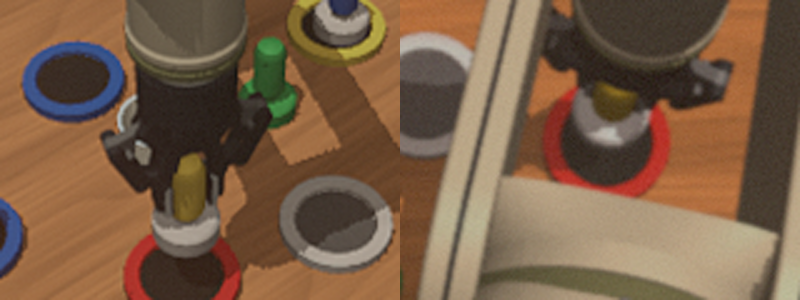

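The tamper is lifted upright: 4 N load, foot clear of the red dock at crop (185,225). Now I carry it to the rest.

Request:
apply_moves --targets "0 0 0 2.5 -0.25 0 2.5; 0 0 0 6 -0.6 0 2.5; 0 0 0 10 -1 0 2.5; 0 0 0 13.3 -1.3 0 2.5; 0 0 0 14.9 -1.5 0 2.5"

```text
time: 8.15
tool_pos: [636.8, 70.0, 116.2]
tcp_rot: [-179.9, -0.0, 71.7]
ft_force: [0.5, -1.1, -4.4]
finger_gap: 30.6
```

Request:
apply_moves --targets "0 0 0 0 0 1.5 2.5; 0 0 0 0 0 3.5 2.5; 0 0 0 0 0 5 2.5; 0 0 0 0 0 5.8 2.5; 0 0 0 0 0 6 2.5"

```text
time: 8.65
tool_pos: [635.9, 66.2, 55.5]
tcp_rot: [-179.8, 0.1, 71.5]
ft_force: [-0.4, -0.3, -4.6]
finger_gap: 31.1
```

Run:
```python
from h import *
s=sense();print(s['tool_pos'],s['ft_force'])
a=snapshot('scene')[215:335,310:470];b=snapshot('top')[100:220,200:360]
save(np.hstack([cv2.resize(i,(400,300),interpolation=cv2.INTER_CUBIC) for i in(a,b)]),'rest.png')
```

```text
[635.90585585  66.17278297  55.52242146] [-0.39797116 -0.26409428 -4.59941646]
```

View pics/rest.png

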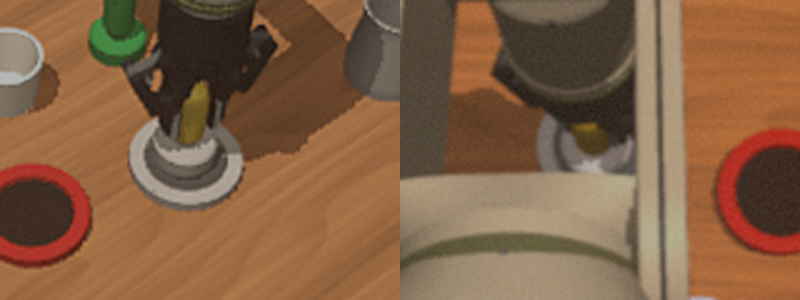

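The foot sits just over the rest's recess, centred at about scene (385,279). I lower the last centimetre slowly and watch the force.

Request:
apply_moves --targets "0 0 0 0 0 0.2 2.5; 0 0 0 0 0 0.4 2.5; 0 0 0 0 0 0.55 2.5; 0 0 0 0 0 0.65 2.5; 0 0 0 0 0 0.65 2.5"

```text
time: 9.25
tool_pos: [637.3, 67.1, 51.2]
tcp_rot: [-180.0, 0.0, 71.6]
ft_force: [0.0, 0.1, -3.7]
finger_gap: 30.8
```

Request:
apply_moves --targets "0 0 0 0 0 0.1 2.5; 0 0 0 0 0 0.15 2.5; 0 0 0 0 0 0.2 2.5; 0 0 0 0 0 0.2 2.5; 0 0 0 0 0 0.2 2.5"

```text
time: 9.75
tool_pos: [637.5, 67.1, 49.6]
tcp_rot: [180.0, -0.0, 71.6]
ft_force: [-1.0, -1.0, -1.1]
finger_gap: 30.7
```

Request:
apply_moves --targets "0 0 0 0 0 0.05 2.5; 0 0 0 0 0 0.1 2.5; 0 0 0 0 0 0.1 2.5; 0 0 0 0 0 0.1 2.5; 0 0 0 0 0 0.1 2.5"

```text
time: 10.25
tool_pos: [637.6, 67.0, 49.5]
tcp_rot: [180.0, -0.0, 71.6]
ft_force: [-5.6, -1.0, 8.0]
finger_gap: 31.0
```

Request:
apply_moves --targets "0 0 0 0 0 0 3.6; 0 0 0 0 0 0 4.5; 0 0 0 0 0 0 6; 0 0 0 0 0 0 8.54; 0 0 0 0 0 0 8.54"

```text
time: 10.75
tool_pos: [637.4, 67.1, 48.2]
tcp_rot: [180.0, -0.0, 71.6]
ft_force: [0.1, 1.0, -0.3]
finger_gap: 84.5
```

Request:
apply_moves --targets "0 0 0 0 0 -1 8.54; 0 0 0 0 0 -4 8.54; 0 0 0 0 0 -7.5 8.54; 0 0 0 0 0 -10.5 8.54; 0 0 0 0 0 -11.2 8.54"

```text
time: 11.25
tool_pos: [640.2, 67.2, 166.4]
tcp_rot: [179.6, -0.2, 71.6]
ft_force: [0.9, 0.0, 1.1]
finger_gap: 85.8
```

Request:
apply_moves --targets "0 0 0 -3 -0.85 0 8.54; 0 0 0 -7 -1.98 0 8.54; 0 0 0 -11.4 -3.22 0 8.54; 0 0 0 -15.8 -4.46 0 8.54; 0 0 0 -20 -5.64 0 8.54"

```text
time: 11.75
tool_pos: [519.1, -106.0, 159.9]
tcp_rot: [-180.0, 0.0, 71.6]
ft_force: [0.7, -0.6, 0.9]
finger_gap: 85.6
```

Request:
apply_moves --targets "0 0 0 -4 -1.15 0 8.54; 0 0 0 -8 -2.26 0 8.54; 0 0 0 -11 -3.1 0 8.54; 0 0 0 -12.6 -3.55 0 8.54; 0 0 0 -12.6 -3.55 0 8.54"

```text
time: 12.25
tool_pos: [445.8, -214.8, 160.1]
tcp_rot: [-180.0, 0.0, 71.4]
ft_force: [0.5, 0.8, 0.9]
finger_gap: 85.4
```

Run:
```python
from h import *
s=sense();p=s['tool_pos'];print(p);x=np.array([.316,.949,0])
for d in(-46,46):print(proj('scene',p+x*d+[0,0,13]).round(1))
a=snapshot('scene')[210:330,160:320];b=snapshot('scene')[215:335,310:470]
save(np.hstack([cv2.resize(i,(400,300),interpolation=cv2.INTER_CUBIC) for i in(a,b)]),'red.png')
```

```text
[ 445.77530632 -214.75344154  160.07818537]
[201.  242.1]
[245.7 231.1]
```

View pics/red.png

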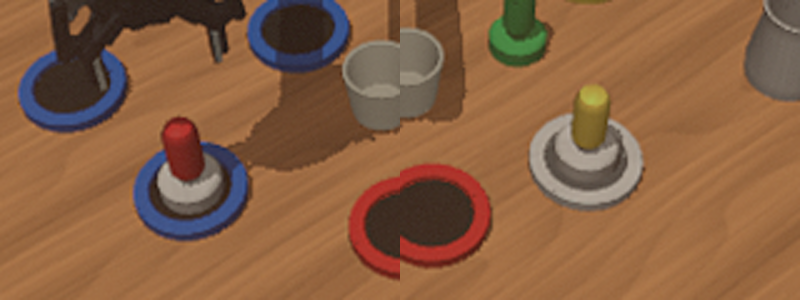

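Yellow stands upright and centred in the rest (scene 547/2.5 into the right crop, about 387,275). The jaws straddle red, with tips at (201,245) and (247,235) as predicted. Grasping red.

Request:
apply_moves --targets "0 0 0 0 0 3 8.54; 0 0 0 0 0 6 8.54; 0 0 0 0 0 8.5 8.54; 0 0 0 0 0 10.2 8.54; 0 0 0 0 0 11.1 8.54"

```text
time: 12.85
tool_pos: [446.5, -211.3, 47.2]
tcp_rot: [-179.8, -0.1, 71.7]
ft_force: [-0.7, 1.0, 0.1]
finger_gap: 85.4
```

Request:
apply_moves --targets "0 0 0 0 0 0 2.5; 0 0 0 0 0 0 2.5; 0 0 0 0 0 0 2.5; 0 0 0 0 0 0 2.5; 0 0 0 0 0 0 2.5" --force 50

```text
time: 13.35
tool_pos: [448.1, -213.5, 50.7]
tcp_rot: [179.9, 0.0, 71.6]
ft_force: [0.2, 2.3, 6.4]
finger_gap: 30.8
```

Request:
apply_moves --targets "0 0 0 0 0 -0.2 2.5; 0 0 0 0 0 -1 2.5; 0 0 0 0 0 -3 2.5; 0 0 0 0 0 -5 2.5; 0 0 0 0 0 -7 2.5"

```text
time: 13.85
tool_pos: [446.6, -213.0, 120.0]
tcp_rot: [-179.9, -0.0, 71.6]
ft_force: [-0.3, -0.4, -3.0]
finger_gap: 30.7
```

Request:
apply_moves --targets "0 0 0 2.6 1.54 0 2.5; 0 0 0 6.6 3.9 0 2.5; 0 0 0 10.8 6.36 0 2.5; 0 0 0 14.8 8.72 0 2.5; 0 0 0 17.4 10.26 0 2.5"

```text
time: 14.35
tool_pos: [601.1, -78.2, 119.5]
tcp_rot: [180.0, -0.0, 71.6]
ft_force: [0.2, -1.2, -3.1]
finger_gap: 31.0
```

Request:
apply_moves --targets "0 0 0 0 0 1.5 2.5; 0 0 0 0 0 3.5 2.5; 0 0 0 0 0 5 2.5; 0 0 0 0 0 6 2.5; 0 0 0 0 0 6.2 2.5"

```text
time: 14.85
tool_pos: [597.8, -80.8, 55.3]
tcp_rot: [-179.8, 0.0, 71.5]
ft_force: [0.1, -0.0, -3.6]
finger_gap: 30.9
```

Request:
apply_moves --targets "0 0 0 0 0 0.2 2.5; 0 0 0 0 0 0.4 2.5; 0 0 0 0 0 0.6 2.5; 0 0 0 0 0 0.7 2.5; 0 0 0 0 0 0.7 2.5"

```text
time: 15.35
tool_pos: [599.8, -80.6, 50.8]
tcp_rot: [180.0, -0.0, 71.6]
ft_force: [0.1, -0.9, -1.1]
finger_gap: 30.6
```

Request:
apply_moves --targets "0 0 0 0 0 0.05 2.5; 0 0 0 0 0 0.1 2.5; 0 0 0 0 0 0.1 2.5; 0 0 0 0 0 0.1 2.5; 0 0 0 0 0 0.1 2.5"

```text
time: 15.85
tool_pos: [600.1, -80.6, 50.8]
tcp_rot: [179.9, -0.0, 71.6]
ft_force: [-3.9, 1.3, 7.6]
finger_gap: 31.3
```

Request:
apply_moves --targets "0 0 0 0 0 0 3.6; 0 0 0 0 0 0 4.5; 0 0 0 0 0 0 6; 0 0 0 0 0 0 8.54; 0 0 0 0 0 0 8.54"

```text
time: 16.35
tool_pos: [599.4, -80.5, 49.2]
tcp_rot: [-180.0, -0.0, 71.6]
ft_force: [-0.1, -0.7, 0.2]
finger_gap: 85.1
```

Request:
apply_moves --targets "0 0 0 0 0 -1 8.54; 0 0 0 0 0 -4 8.54; 0 0 0 0 0 -7.5 8.54; 0 0 0 0 0 -10.5 8.54; 0 0 0 0 0 -11.2 8.54"

```text
time: 16.85
tool_pos: [602.2, -81.1, 167.1]
tcp_rot: [179.5, -0.0, 71.6]
ft_force: [0.3, -0.2, 0.2]
finger_gap: 85.9
```

Request:
apply_moves --targets "0 0 0 2 -1.88 0 8.54; 0 0 0 5 -4.7 0 8.54; 0 0 0 8.2 -7.71 0 8.54; 0 0 0 11.4 -10.73 0 8.54; 0 0 0 14.6 -13.74 0 8.54"

```text
time: 17.35
tool_pos: [514.1, 102.7, 161.0]
tcp_rot: [-180.0, 0.0, 71.5]
ft_force: [0.4, 0.4, 0.1]
finger_gap: 85.1
```

Request:
apply_moves --targets "0 0 0 3.2 -3 0 8.54; 0 0 0 6.4 -6 0 8.54; 0 0 0 9.5 -8.93 0 8.54; 0 0 0 11.6 -10.91 0 8.54; 0 0 0 11.6 -10.91 0 8.54"

```text
time: 17.85
tool_pos: [446.6, 248.8, 161.0]
tcp_rot: [-179.9, -0.0, 71.8]
ft_force: [0.6, -0.6, 0.5]
finger_gap: 85.4
```

Run:
```python
from h import *
s=sense();p=s['tool_pos'];print(p);x=np.array([.316,.949,0])
for d in(-46,46):print(proj('scene',p+x*d+[0,0,13]).round(1))
a=snapshot('scene')[130:250,310:470];b=snapshot('scene')[230:350,240:400]
save(np.hstack([cv2.resize(i,(400,300),interpolation=cv2.INTER_CUBIC) for i in(a,b)]),'blue.png')
```

```text
[446.55342214 248.82378232 161.01868617]
[375.2 152.9]
[410.3 144.9]
```

View pics/blue.png

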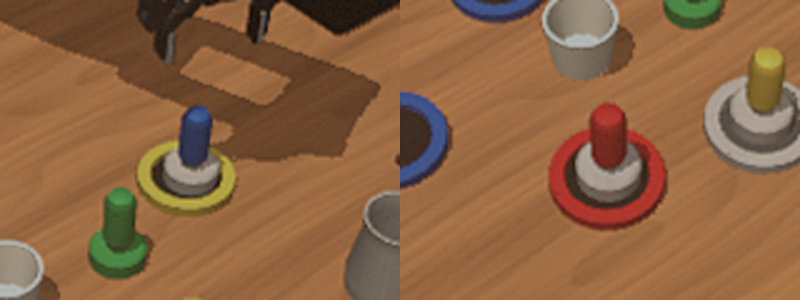

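Red is upright in the red dock (right crop). The jaws straddle blue, with tips at (377,154) and (413,146), near the predicted positions. Grasping blue.

Request:
apply_moves --targets "0 0 0 0 0 3 8.54; 0 0 0 0 0 6 8.54; 0 0 0 0 0 8.5 8.54; 0 0 0 0 0 10.3 8.54; 0 0 0 0 0 11.2 8.54"

```text
time: 18.45
tool_pos: [447.8, 244.0, 47.1]
tcp_rot: [-179.9, 0.1, 71.5]
ft_force: [-0.7, -0.1, 0.1]
finger_gap: 85.9
```

Request:
apply_moves --targets "0 0 0 0 0 0 2.5; 0 0 0 0 0 0 2.5; 0 0 0 0 0 0 2.5; 0 0 0 0 0 0 2.5; 0 0 0 0 0 0 2.5" --force 50

```text
time: 18.95
tool_pos: [449.5, 245.9, 50.7]
tcp_rot: [179.9, -0.0, 71.6]
ft_force: [-1.8, -4.4, 6.4]
finger_gap: 30.7
```

Request:
apply_moves --targets "0 0 0 0 0 -0.2 2.5; 0 0 0 0 0 -1.5 2.5; 0 0 0 0 0 -5 2.5; 0 0 0 0 0 -8.5 2.5; 0 0 0 0 0 -11.2 2.5"

```text
time: 19.45
tool_pos: [448.7, 246.4, 164.1]
tcp_rot: [179.9, -0.1, 71.6]
ft_force: [1.1, 0.4, -3.9]
finger_gap: 31.1
```

Request:
apply_moves --targets "0 0 0 -2.2 0.73 0 2.5; 0 0 0 -5.7 1.88 0 2.5; 0 0 0 -9.6 3.17 0 2.5; 0 0 0 -13.5 4.45 0 2.5; 0 0 0 -17.4 5.74 0 2.5"

```text
time: 19.95
tool_pos: [447.5, 61.6, 162.0]
tcp_rot: [180.0, -0.0, 71.6]
ft_force: [1.2, -0.8, -4.5]
finger_gap: 30.8
```

Request:
apply_moves --targets "0 0 0 -3.92 1.29 0 2.5; 0 0 0 -7.84 2.58 0 2.5; 0 0 0 -11.76 3.88 0 2.5; 0 0 0 -15.68 5.17 0 2.5; 0 0 0 -19.6 6.46 0 2.5"

```text
time: 20.45
tool_pos: [446.9, -145.0, 162.1]
tcp_rot: [180.0, -0.0, 71.6]
ft_force: [1.4, -0.3, -4.9]
finger_gap: 30.9
```

Request:
apply_moves --targets "0 0 0 -3.4 1.12 0 2.5; 0 0 0 -5.6 1.85 0 2.5; 0 0 0 -6.55 2.16 0 2.5; 0 0 0 -6.55 2.16 1 2.5; 0 0 0 -6.55 2.16 3 2.5"

```text
time: 20.95
tool_pos: [448.2, -212.4, 132.3]
tcp_rot: [179.8, -0.0, 71.6]
ft_force: [0.7, -0.7, -4.6]
finger_gap: 30.6
```

Request:
apply_moves --targets "0 0 0 0 0 2.5 2.5; 0 0 0 0 0 5 2.5; 0 0 0 0 0 6.8 2.5; 0 0 0 0 0 7.4 2.5; 0 0 0 0 0 7.4 2.5"

```text
time: 21.45
tool_pos: [446.2, -210.9, 56.1]
tcp_rot: [-179.8, -0.1, 71.6]
ft_force: [0.0, 0.6, -3.6]
finger_gap: 30.8
```

Command z is about 57.3. Slow set-down:

Request:
apply_moves --targets "0 0 0 0 0 0.2 2.5; 0 0 0 0 0 0.4 2.5; 0 0 0 0 0 0.6 2.5; 0 0 0 0 0 0.7 2.5; 0 0 0 0 0 0.7 2.5"

```text
time: 21.95
tool_pos: [447.3, -212.8, 50.8]
tcp_rot: [180.0, 0.0, 71.6]
ft_force: [-0.5, 0.3, -1.3]
finger_gap: 30.6
```

Request:
apply_moves --targets "0 0 0 0 0 0.05 2.5; 0 0 0 0 0 0.1 2.5; 0 0 0 0 0 0.1 2.5; 0 0 0 0 0 0.1 2.5; 0 0 0 0 0 0.1 2.5"

```text
time: 22.45
tool_pos: [447.5, -213.0, 50.7]
tcp_rot: [179.9, 0.0, 71.6]
ft_force: [-4.3, 1.1, 9.1]
finger_gap: 30.2
```

Request:
apply_moves --targets "0 0 0 0 0 0 3.6; 0 0 0 0 0 0 4.5; 0 0 0 0 0 0 6; 0 0 0 0 0 0 8.54; 0 0 0 0 0 0 8.54"

```text
time: 22.95
tool_pos: [447.0, -212.5, 49.2]
tcp_rot: [-180.0, -0.0, 71.6]
ft_force: [-0.8, 0.3, 0.5]
finger_gap: 84.7
```

Request:
apply_moves --targets "0 0 0 0 0 -1 8.54; 0 0 0 0 0 -4 8.54; 0 0 0 0 0 -7.5 8.54; 0 0 0 0 0 -10.5 8.54; 0 0 0 0 0 -11.2 8.54"

```text
time: 23.45
tool_pos: [449.2, -213.9, 166.5]
tcp_rot: [179.6, 0.1, 71.6]
ft_force: [0.7, 0.2, 0.5]
finger_gap: 85.2
```

Request:
apply_moves --targets "0 0 0 3 0.85 0 8.54; 0 0 0 7 1.98 0 8.54; 0 0 0 11.4 3.22 0 8.54; 0 0 0 15.8 4.46 0 8.54; 0 0 0 20 5.64 0 8.54"

```text
time: 23.95
tool_pos: [564.3, -38.9, 161.1]
tcp_rot: [-180.0, 0.0, 71.6]
ft_force: [1.0, -0.6, 0.7]
finger_gap: 85.4
```

Request:
apply_moves --targets "0 0 0 4 1.15 0 8.54; 0 0 0 8 2.26 0 8.54; 0 0 0 11 3.1 0 8.54; 0 0 0 12.6 3.55 0 8.54; 0 0 0 12.6 3.55 0 8.54"

```text
time: 24.45
tool_pos: [637.6, 69.9, 160.6]
tcp_rot: [-180.0, -0.0, 71.7]
ft_force: [-0.8, -0.9, -0.6]
finger_gap: 85.6
```

Run:
```python
from h import *
s=sense();p=s['tool_pos'];print(p);x=np.array([.316,.949,0])
for d in(-46,46):print(proj('scene',p+x*d+[0,0,13]).round(1))
a=snapshot('scene')[210:330,160:320];b=snapshot('scene')[205:325,310:470]
save(np.hstack([cv2.resize(i,(400,300),interpolation=cv2.INTER_CUBIC) for i in(a,b)]),'yel.png')
```

```text
[637.62986779  69.85315785 160.63962188]
[370.7 234.1]
[412.  223.3]
```

View pics/yel.png

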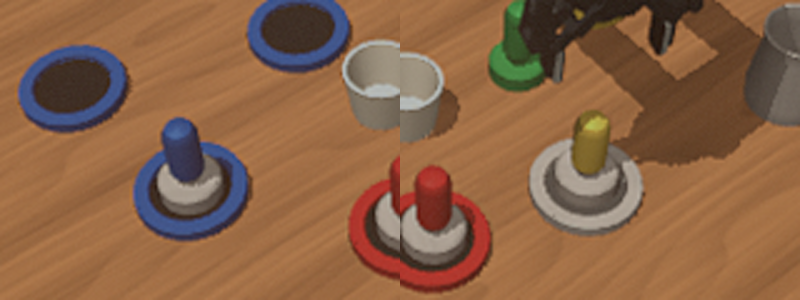

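Blue stands upright in the far blue dock and red in the red one. The jaws are over yellow on the rest.

Request:
apply_moves --targets "0 0 0 0 0 3 8.54; 0 0 0 0 0 6 8.54; 0 0 0 0 0 8.5 8.54; 0 0 0 0 0 10.3 8.54; 0 0 0 0 0 11.2 8.54"

```text
time: 25.05
tool_pos: [635.2, 66.2, 46.9]
tcp_rot: [-179.8, 0.1, 71.5]
ft_force: [-0.3, -0.6, 0.7]
finger_gap: 85.5
```

Request:
apply_moves --targets "0 0 0 0 0 0 2.5; 0 0 0 0 0 0 2.5; 0 0 0 0 0 0 2.5; 0 0 0 0 0 0 2.5; 0 0 0 0 0 0 2.5" --force 50

```text
time: 25.55
tool_pos: [638.4, 67.4, 51.0]
tcp_rot: [179.9, -0.0, 71.6]
ft_force: [-1.6, -1.6, 6.0]
finger_gap: 31.1
```

Request:
apply_moves --targets "0 0 0 0 0 -0.2 2.5; 0 0 0 0 0 -1.5 2.5; 0 0 0 0 0 -5 2.5; 0 0 0 0 0 -8.5 2.5; 0 0 0 0 0 -11.2 2.5"

```text
time: 26.05
tool_pos: [637.6, 67.8, 164.0]
tcp_rot: [179.9, -0.0, 71.6]
ft_force: [1.1, -0.1, -4.1]
finger_gap: 31.1
```

Request:
apply_moves --targets "0 0 0 1.2 -2.75 0 2.5; 0 0 0 3 -6.87 0 2.5; 0 0 0 4.9 -11.22 0 2.5; 0 0 0 6.8 -15.57 0 2.5; 0 0 0 8.6 -19.7 0 2.5"

```text
time: 26.55
tool_pos: [475.6, 212.6, 161.6]
tcp_rot: [-180.0, -0.0, 71.6]
ft_force: [0.1, 1.8, -4.0]
finger_gap: 31.0
```

Request:
apply_moves --targets "0 0 0 1.2 -2.7 0 2.5; 0 0 0 1.75 -3.98 0 2.5; 0 0 0 1.75 -3.98 0 2.5; 0 0 0 1.75 -3.98 1 2.5; 0 0 0 1.75 -3.98 3 2.5"

```text
time: 27.05
tool_pos: [447.7, 240.4, 132.5]
tcp_rot: [179.8, -0.1, 71.5]
ft_force: [0.4, -0.3, -4.4]
finger_gap: 31.2
```

Request:
apply_moves --targets "0 0 0 0 0 2.5 2.5; 0 0 0 0 0 5 2.5; 0 0 0 0 0 6.8 2.5; 0 0 0 0 0 7.4 2.5; 0 0 0 0 0 7.4 2.5"

```text
time: 27.55
tool_pos: [445.1, 239.5, 55.9]
tcp_rot: [-179.9, 0.1, 71.5]
ft_force: [-0.3, 0.7, -3.3]
finger_gap: 30.5
```

Request:
apply_moves --targets "0 0 0 0 0 0.2 2.5; 0 0 0 0 0 0.4 2.5; 0 0 0 0 0 0.6 2.5; 0 0 0 0 0 0.7 2.5; 0 0 0 0 0 0.7 2.5"

```text
time: 28.05
tool_pos: [445.8, 240.9, 51.0]
tcp_rot: [179.9, -0.0, 71.6]
ft_force: [-1.3, -1.7, 0.8]
finger_gap: 30.8
```

Request:
apply_moves --targets "0 0 0 0 0 0.05 2.5; 0 0 0 0 0 0.1 2.5; 0 0 0 0 0 0.1 2.5; 0 0 0 0 0 0.1 2.5; 0 0 0 0 0 0.1 2.5"

```text
time: 28.55
tool_pos: [446.0, 240.8, 51.0]
tcp_rot: [179.9, -0.0, 71.6]
ft_force: [-6.7, -2.9, 11.2]
finger_gap: 30.7
```

Request:
apply_moves --targets "0 0 0 0 0 0 3.6; 0 0 0 0 0 0 4.5; 0 0 0 0 0 0 6; 0 0 0 0 0 0 8.54; 0 0 0 0 0 0 8.54"

```text
time: 29.05
tool_pos: [445.3, 240.7, 49.2]
tcp_rot: [-180.0, 0.0, 71.6]
ft_force: [0.2, 0.2, 1.4]
finger_gap: 84.7
```

Request:
apply_moves --targets "0 0 0 0 0 -1 8.54; 0 0 0 0 0 -4 8.54; 0 0 0 0 0 -7.5 8.54; 0 0 0 0 0 -11 8.54; 0 0 0 0 0 -14 8.54"

```text
time: 29.55
tool_pos: [445.7, 240.9, 192.2]
tcp_rot: [179.9, -0.1, 71.6]
ft_force: [0.2, 1.0, 1.0]
finger_gap: 85.1
```

Request:
apply_moves --targets "0 0 0 3 -1 -1 8.54; 0 0 0 7 -3 -2 8.54; 0 0 0 11 -5 -3 8.54; 0 0 0 15 -7 -3.5 8.54; 0 0 0 18.5 -8.5 -4 8.54"

```text
time: 30.05
tool_pos: [422.6, 445.4, 230.8]
tcp_rot: [180.0, -0.1, 71.6]
ft_force: [1.6, -1.6, 0.3]
finger_gap: 85.6
```

Run:
```python
from h import *
print(sense()['tool_pos'])
a=snapshot('scene')[130:430,130:530];b=snapshot('top')[60:360,110:510]
save(np.hstack([a,b]),'fin.png')
for c in('scene','top'):
    for q in ['cup_mid','pitcher_mid','portafilter_mid']:
        print(c,q,[(np.round(d['at']).tolist(),round(d['confidence'],2)) for d in place_of(c,q)[:2]])
```

```text
[422.56793205 445.39021696 230.77119383]
scene cup_mid [([246.0, 311.0], 0.97), ([382.0, 256.0], 0.43)]
scene pitcher_mid [([232.0, 466.0], 0.63)]
scene portafilter_mid [([300.0, 323.0], 0.59)]
top cup_mid [([238.0, 319.0], 0.78)]
top pitcher_mid [([138.0, 160.0], 0.68)]
top portafilter_mid [([131.0, 462.0], 0.57)]
```

View pics/fin.png

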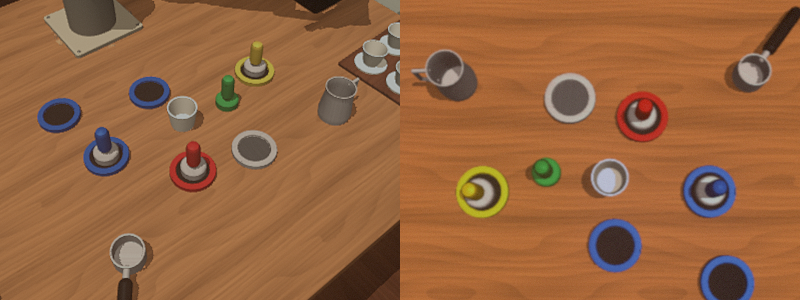

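All three tampers stand upright, each in its own colour's dock: scene crop yellow (256,60), red (193,160), blue (104,148). The rest is empty, the bystanders haven't moved and the arm is clear.

```bash
python3 -c "
from h import *
print(hand_in())"
```

```text
the job is handed in; nothing more can be done
None
```

The three tampers are swapped and each now stands upright in the dock of its own colour; I handed the job in at about 30.5 s of the 99 s. The order was yellow to the bare-metal rest, red to the red dock, blue to the blue dock farthest from the base, then yellow to the yellow dock.

- **Set-downs:** each tamper was lowered the last centimetre slowly and let go only once it touched. The highest contact force I read was about 11 N.
- **Last pictures:** both cameras show every tamper inside its recess, the rest empty, the gripper clear, and the cup, pitcher, portafilter and green look-alike where they started.
- **Checks that disagreed:**
  - In the last scene picture the network marked the red dock as the portafilter, but the picture and the top view show the portafilter unmoved.
  - The network confused the blue tamper with the green one, so I located the tampers from their handle tops in both views instead.
  - The two views put the dock rims 6 to 10 mm lower than the stated 14 mm, while the handle heights fitted within about 4 mm.

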